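# Deburr the clamped tube end

## Task

Take the red deburring tool out of its block and run its cone blade all the way round the inner edge of the clamped tube's top end: start at the yellow mark and go clockwise seen from above until you are back at the mark, keeping a light, steady contact the whole way (about 5 N; 15 N would gouge the edge). Then put the tool back upright in its block, fully home, and let go, leaving the other things on the table where they are.

Things in the scene. Friction and masses are not known exactly. Their poses are not given: they have to be found in the camera images.
- bore (a point): Point on the nominal axis of an upright steel tube (64 mm outside, 54 mm bore, open top), level with the tops of the jaws that clamp it, 60 mm above the table. z up; x points to the side of the tube with the yellow painted line (6 mm wide, over the rim and down the outside). The rim is NOT measured: it lies 26 to 50 mm above this point and must be found by feel.
- fixture: Clamping fixture, fixed, tube included: base 106 x 130 x 14 mm, two blue jaws 108 mm over their outsides along y. Origin under its centre, on the tube's nominal axis; axes as bore. Tube leans up to 2 degrees about the fixture's y axis (pivot 12 mm below bore): rim height varies by up to 1 mm either way round it, its centre is up to 2 mm off along x. It does not move under this job's forces.
- tool_mid (a point): Centre of the deburring tool's red square handle, 22 x 22 mm, 70 mm long, standing upright; z up the handle, x and y square to its flats. Below it a black collar, 44 mm across, 6 mm thick, underside 41 mm below this point, then a 20 mm round shank ending in a metal cone blade. Tool 0.2 to 0.3 kg, 104 mm long.
- blade_tip (a point): Centre of the cone blade's flat tip (5 mm across), on the tool's axis, 69 mm below tool_mid at rest. The 45 degree cone widens to the 20 mm shank 7.5 mm up. The blade is sprung along the axis: 1.5 N to start, 3 N more per mm, 5 mm travel, then hard. With the tool upright the cone rides the inner edge when the tip is 18 to 23 mm from the tube's axis, a few mm below the rim.
- tool: The deburring tool; origin at the blade's tip at rest, z up along the handle, x and y square to the handle's flats.
- holder_mouth (a point): Centre of the mouth of the round hole, 27 mm across and 40 mm deep, in the top of the grey tool block (70 x 70 x 45 mm, fixed). The tool stands in it, shank in the hole and collar resting on the block's top face. z up.
- flange: Bystander, leave it be: flat steel ring, 60 mm across, 12 mm thick; origin at the centre of its underside.
- offcut: Bystander, leave it be: standing offcut of steel tube, 64 mm across, 60 mm high; origin at the centre of its underside.
- hammer: Bystander, leave it be: long-handled hammer lying on the table; origin at the centre of its underside.
- brush: Bystander, leave it be: wire brush, 200 mm long, lying on its bristles; origin at the centre of its underside.
- paste: Bystander, leave it be: white jar with blue lid, 64 mm across, 60 mm high; origin at the centre of its underside.
- flatbar: Bystander, leave it be: steel flat bar, 220 x 30 x 8 mm, lying along its x; origin at the centre of its underside.
- square: Bystander, leave it be: orange L-shaped welding square, legs 90 mm and 83 mm, 22 mm high; origin at the centre of its 90 mm leg, on the table.

How it is judged:
On the way, in this order (a step that is already met when the one before it is completed fails the run):
1. the blade rides the tube's inner edge at the yellow mark (contact force between tool and fixture above 2 N and horizontal distance between blade_tip and bore below 0.0255 m and z of blade_tip in the frame of bore above 0.012 m and x of blade_tip in the frame of bore above 0.008 m and y of blade_tip in the frame of bore between -0.006 and 0.006 m), for 0.3 s.
2. the blade rides the inner edge 45 degrees round, clockwise from the mark seen from above (contact force between tool and fixture above 2 N and horizontal distance between blade_tip and bore below 0.0255 m and z of blade_tip in the frame of bore above 0.012 m and x of blade_tip in the frame of bore above 0.008 m and y of blade_tip in the frame of bore below -0.008 m), for 0.3 s.
3. the blade rides the inner edge 90 degrees round, clockwise from the mark seen from above (contact force between tool and fixture above 2 N and horizontal distance between blade_tip and bore below 0.0255 m and z of blade_tip in the frame of bore above 0.012 m and x of blade_tip in the frame of bore between -0.006 and 0.006 m and y of blade_tip in the frame of bore below -0.008 m), for 0.3 s.
4. the blade rides the inner edge 135 degrees round, clockwise from the mark seen from above (contact force between tool and fixture above 2 N and horizontal distance between blade_tip and bore below 0.0255 m and z of blade_tip in the frame of bore above 0.012 m and x of blade_tip in the frame of bore below -0.008 m and y of blade_tip in the frame of bore below -0.008 m), for 0.3 s.
5. the blade rides the inner edge 180 degrees round, clockwise from the mark seen from above (contact force between tool and fixture above 2 N and horizontal distance between blade_tip and bore below 0.0255 m and z of blade_tip in the frame of bore above 0.012 m and x of blade_tip in the frame of bore below -0.008 m and y of blade_tip in the frame of bore between -0.006 and 0.006 m), for 0.3 s.
6. the blade rides the inner edge 225 degrees round, clockwise from the mark seen from above (contact force between tool and fixture above 2 N and horizontal distance between blade_tip and bore below 0.0255 m and z of blade_tip in the frame of bore above 0.012 m and x of blade_tip in the frame of bore below -0.008 m and y of blade_tip in the frame of bore above 0.008 m), for 0.3 s.
7. the blade rides the inner edge 270 degrees round, clockwise from the mark seen from above (contact force between tool and fixture above 2 N and horizontal distance between blade_tip and bore below 0.0255 m and z of blade_tip in the frame of bore above 0.012 m and x of blade_tip in the frame of bore between -0.006 and 0.006 m and y of blade_tip in the frame of bore above 0.008 m), for 0.3 s.
8. the blade rides the inner edge 315 degrees round, clockwise from the mark seen from above (contact force between tool and fixture above 2 N and horizontal distance between blade_tip and bore below 0.0255 m and z of blade_tip in the frame of bore above 0.012 m and x of blade_tip in the frame of bore above 0.008 m and y of blade_tip in the frame of bore above 0.008 m), for 0.3 s.
9. the blade is back at the yellow mark, still riding the inner edge (all of step 1), for 0.3 s.
At the end, for the whole second after the job is handed in: The blade has ridden the inner edge over 2 N at every eighth of the turn, clockwise from the mark and back to it; the tool stands released, at rest in its block: handle centre within 8 mm of the hole axis, 37 to 45 mm above the block top, under 0.1 rad off upright (horizontal distance between tool_mid and holder_mouth below 0.008 m and z of tool_mid in the frame of holder_mouth between 0.037 and 0.045 m and angle between tool_mid's own z axis and vertical below 0.1 rad and linear speed of tool below 0.02 m/s); the robot touches nothing.
It fails at once if the tool pressed on the tube or its fixture with more than 15 N (contact force between tool and fixture above 15 N).
It fails at once if a bystander moved more than 30 mm (distance of any of flange, offcut, hammer, brush, paste, flatbar, square from where it was at the start of the episode above 0.03 m).
It also fails if it takes over 72 s, if anything falls off the work surface, if the arm or the gripper's body presses on something with over 40 N, if the wrist force passes 120 N, or if a joint passes its speed limit or range.

## Robot

A 7-joint arm with a two-finger parallel gripper is mounted at the origin on the work surface. World frame = base frame: x ahead of the robot, y to its left, z up, the work surface at z = 0. Lengths are in m, angles in rad, forces in N, time in s.
With the tool pointing down it reaches from about 0.4 to 0.9 m from the base axis. Payload 5.5 kg.
Tool frame: the origin (TCP) lies midway between the tips of the shut fingers; the grasp point (between the pads) lies bot.hold_point_z behind it (bot.hold_point_z is the distance from the TCP to the grasp point, in m); z points along the fingers, y is the line along which they close (so a half turn about z gives the same grasp; the last joint's range is limited). The gripper opens to 92 mm and grips with 3 to 60 N. Pads are 19 mm wide; open, the fingers measure 130 mm over their backs; the gripper's body (75 mm by 190 mm) begins 47 mm behind the grasp point.
Start: joints at [1.538, 0.501, -0.427, 1.55, 0.221, 1.138, -0.21], TCP at [0.19, -0.622, 0.227] pointing down, gripper open.
Joint ranges: [-2.88, 2.88], [-0.31, 2.03], [-1.54, 1.56], [0.2, 2.42], [-1.41, 4.55], [0.19, 2.02], [-2.57, 2.57]. Speed limits (rad/s): [2.57, 2.57, 3.14, 3.14, 3.14, 3.14, 3.14].

## Interface

Orientations are given as a unit quaternion [w, x, y, z].
In Python, from cell import bot gives the robot as it stands.
- The arm moves only by the tool move_arm, never from a script. Its argument "steps" is a list that holds one entry, the list of rows, each a list of 7 numbers: the turn, a rotation vector about the tool's x, y, z in degrees, then the shift along the tool's x, y, z in cm, then the finger opening in cm, from 0 to 9.18. A call has 1 to 5 rows; each row is the pose to reach, as a shift and turn from the pose commanded when the call began, along the tool's axes at that moment; what a row does not reach only later rows make up. A row lasts 1/8 s, in which the tool goes at most 62.5 mm and 10.7 degrees, less where a joint would pass 70% of its speed; a pose out of reach is approached as far as the arm can. A call with a gripper value outside its range is refused whole. The fingers move at their own pace and stop on an object; the grip force is fixed at half the most. Time passes only in rows, so rows that repeat a pose let the fingers close. It gives the time, the measured TCP pose, the force, the opening and the grip force at its end, in the units of the state.
- bot.get_state(): the state, without advancing time (a new reading comes with each control period).
- bot.snapshot(name): name is "side" or "top" or "wrist"; returns a dict with "pixels" (400x640x3 uint8, blue, green, red), "fx", "fy", "cx", "cy" (pixels), "camera_from_world" (4x4, takes a point from world to camera coordinates). Camera axes: x right, y up, looking along -z (the intrinsics and any distortion apply to the point x, -y, -z); pixel columns grow to the right and rows downward; lengths in m; the calibration is good to about 2 mm. A picture is of the moment at which its call begins. There is no depth.
- bot.sign_off(): hands the job in; it is judged then, once.
Trained networks look in the newest picture that a camera, given by its name, has taken for a name from the list of things; names that differ only in an ending like _2 or _b are one class to them, and where a whole thing is asked for, a point or a joint stands for the part that bears it (a point fixed in the world has none). Each returns a list of dicts, best first, with "conf" (0 to 1); they miss things now and then, are a little off and sometimes report something else, mostly with a low value. They report only what shows in the picture. A call takes as long as a camera call.
- bot.regions_of(camera, name): "region" (400x640 bool, what is visible of it) and "at" ([column, row] in pixels, amid what is visible of it).
- bot.spot_point(camera, name): "at" ([column, row] in pixels: a listed point, or the origin of a listed thing).
The state is a dict: "clock": time; "q": joint angles; "qd": joint speeds; "tau": joint torques, N m; "ee_pos": TCP position; "ee_rot": TCP orientation; "wrist_force": force on the tool from outside, world axes, zero at the start; "moment": the same for the moment, N m; "width": finger opening in m; "grip_force": force on a finger pad.
Only numpy, scipy, OpenCV 4.12 (cv2) and the standard library are available. Lean on these libraries where they do the work, as an engineer would, in place of code of your own. Each camera call takes 0.05 s, during which the arm holds its last target. There are 200 camera calls.

## Working session

There is one attempt and no reset: what is moved stays moved. The work goes in short steps, Python scripts to look and compute and a tool call to move; the robot and the scene stay as the last step left them, time stands still between calls to the robot, and variables do not carry over. Pictures are saved under pics/ and viewed, at most 10 in all, crops included, and the job is handed in when it is done.

Besides the shell and the picture viewer there is one more tool, called after ">>>" as name(argument=value, ...) on one line, values as JSON. move_arm: Moves the arm, as the interface text tells. Its arguments: {"type":"object","properties":{"steps":{"type":"array"}},"required":["steps"]}

```bash
mkdir -p pics; cat > h.py <<'E'
import numpy as np, cv2
from cell import bot
from scipy.spatial.transform import Rotation as R
def ray(s,px):
    T=np.array(s["camera_from_world"]);Rm=T[:3,:3];c=-Rm.T@T[:3,3]
    d=np.array([(px[0]-s["cx"])/s["fx"],-(px[1]-s["cy"])/s["fy"],-1.])
    return c,Rm.T@d
def onz(s,px,z):
    c,d=ray(s,px);return c+d*(z-c[2])/d[2]
def proj(s,p):
    T=np.array(s["camera_from_world"]);q=T[:3,:3]@p+T[:3,3]
    return np.array([s["cx"]+s["fx"]*q[0]/-q[2],s["cy"]+s["fy"]*q[1]/q[2]])
def tri(rs):
    A=np.zeros((3,3));b=np.zeros(3)
    for c,d in rs:
        d=d/np.linalg.norm(d);P=np.eye(3)-np.outer(d,d);A+=P;b+=P@c
    return np.linalg.solve(A,b)
def rot():
    w,x,y,z=bot.get_state()["ee_rot"];return R.from_quat([x,y,z,w])
E
python3 - <<'E'
from h import *
S={}
for n in("top","side"):
    S[n]=bot.snapshot(n);cv2.imwrite(f"pics/{n}0.png",S[n]["pixels"])
    print(n,[k for k in S[n]], S[n]["fx"])
for p,z in(("bore",.06),("tool_mid",.086),("holder_mouth",.045),("blade_tip",.017),("fixture",0)):
    rs=[]
    for n in S:
        r=bot.spot_point(n,p)
        print(n,p,[(np.round(q["at"],1).tolist(),round(q["conf"],2),onz(S[n],q["at"],z).round(4).tolist()) for q in r[:2]])
        if r: rs.append(ray(S[n],r[0]["at"]))
    if len(rs)==2: print("tri",tri(rs).round(4))
st=bot.get_state();print(st,bot.hold_point_z)
E
```

```text
top ['pixels', 'fx', 'fy', 'cx', 'cy', 'camera_from_world'] 457.4918526994597
side ['pixels', 'fx', 'fy', 'cx', 'cy', 'camera_from_world'] 393.0766319623406
top bore [([367.9, 229.5], 0.72, [0.5179, -0.1607, 0.06])]
side bore [([364.6, 174.2], 0.89, [0.5285, -0.1523, 0.06]), ([262.4, 255.3], 0.65, [0.7537, 0.1712, 0.06])]
tri [ 0.524  -0.1626  0.0496]
top tool_mid [([252.3, 225.8], 0.42, [0.5348, 0.2179, 0.086]), ([254.1, 229.8], 0.4, [0.5216, 0.212, 0.086])]
side tool_mid [([350.2, 279.6], 0.58, [0.5369, 0.2282, 0.086])]
tri [0.537  0.2196 0.0728]
top holder_mouth [([251.3, 227.5], 0.78, [0.5352, 0.2267, 0.045])]
side holder_mouth [([351.8, 286.3], 0.58, [0.5325, 0.219, 0.045])]
tri [0.533  0.2254 0.0555]
top blade_tip [([184.7, 241.8], 0.41, [0.4956, 0.4541, 0.017])]
side blade_tip [([365.2, 175.3], 0.49, [0.5267, -0.1957, 0.017])]
tri [0.4831 0.3229 0.4747]
top fixture [([366.6, 229.8], 0.76, [0.5251, -0.1634, 0.0]), ([252.0, 225.7], 0.55, [0.548, 0.2305, 0.0])]
side fixture [([365.4, 184.2], 0.81, [0.5236, -0.1742, 0.0])]
tri [ 0.5236 -0.162   0.0114]
{'clock': 0.6, 'q': array([ 1.53819491,  0.50085731, -0.42699994,  1.55041697,  0.22079988,
        1.13829703, -0.21027287]), 'qd': array([ 7.05759982e-04, -1.11037557e-03, -1.74565325e-04,  8.20834647e-04,
       -2.25037279e-05,  3.11450657e-04,  1.99288423e-04]), 'tau': array([ 1.35918923e-03, -5.66107213e+01, -5.80634102e+00, -2.79362476e+01,
       -6.65834779e-02,  2.09877215e-02,  4.07051903e-05]), 'ee_pos': array([ 0.18951328, -0.62175548,  0.22674837]), 'ee_rot': array([1.99213974e-05, 9.89078232e-01, 1.47391485e-01, 1.48154509e-05]), 'wrist_force': array([0.54658485, 0.11470335, 0.24273085]), 'moment': array([ 0.01076379, -0.01264542,  0.03821766]), 'grip_force': 0.0, 'width': 0.09164739816727624} 0.0188
```

View pics/top0.png

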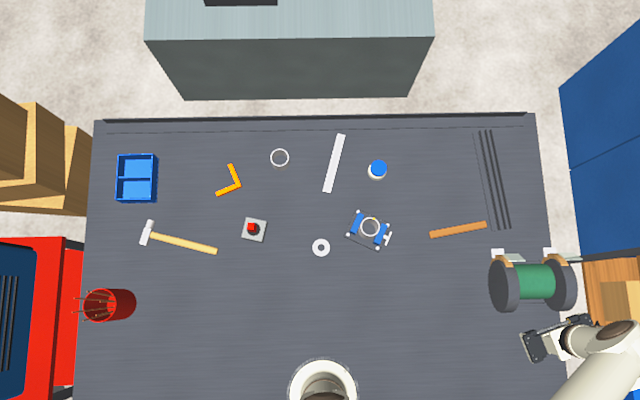

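View pics/side0.png

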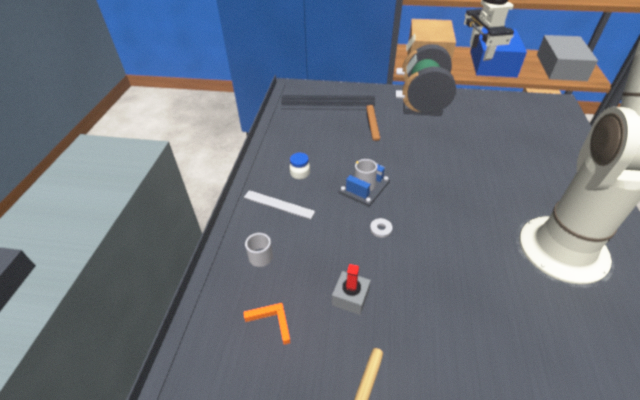

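>>> move_arm(steps=[[[0,0,0,4.6,-3.6,-2,9.1],[0,0,0,9.2,-7.2,-4,9.1],[0,0,0,13.8,-10.8,-6,9.1],[0,0,0,18.4,-14.4,-8,9.1],[0,0,0,23,-18,-10,9.1]]])

```text
clock: 1.23
ee_pos: [0.358, -0.3809, 0.3277]
ee_rot: [0.0, 0.989, 0.147, 0.0]
wrist_force: [1.4, -0.3, 0.2]
width: 0.091
grip_force: 0.0
```

>>> move_arm(steps=[[[0,0,0,5,-4,-0.5,9.1],[0,0,0,10,-8,-1,9.1],[0,0,0,15,-12,-1.5,9.1],[0,0,0,20,-17,-2,9.1],[0,0,0,20,-17,-2,9.1]]])

```text
clock: 1.85
ee_pos: [0.5009, -0.1561, 0.3478]
ee_rot: [-0.0, 0.988, 0.152, 0.001]
wrist_force: [-0.0, 0.1, -0.3]
width: 0.0909
grip_force: 0.0
```

```bash
python3 - <<'E'
from h import *
s=bot.snapshot("wrist");cv2.imwrite("pics/w1.png",s["pixels"])
T=np.array(s["camera_from_world"]);print("cam",(-T[:3,:3].T@T[:3,3]).round(3),T[:3,:3].round(2).tolist(),s["fx"],s["cx"],s["cy"])
st=bot.get_state();print(st["ee_pos"],st["q"].round(2),st["clock"])
print(proj(s,np.array([.524,-.163,.06])))
for p,z in(("bore",.06),("fixture",0)):
    for r in bot.spot_point("wrist",p)[:2]:print(p,r["at"],r["conf"],onz(s,r["at"],z))
E
```

```text
cam [ 0.576 -0.133  0.506] [[0.3, -0.95, 0.0], [0.91, 0.29, -0.29], [0.28, 0.09, 0.96]] 341.03003992299216 316.20454838325713 199.70575634055987
[ 0.50067825 -0.15691288  0.3475324 ] [ 0.91  0.21 -0.77  1.7   0.15  1.29 -1.15] 1.9
[326.36060583 144.18811352]
bore [327.3, 141.6] 0.7 [ 0.52754836 -0.1631334   0.06      ]
fixture [326.3, 137.5] 0.63 [ 0.52624819 -0.16400458  0.        ]
```

View pics/w1.png

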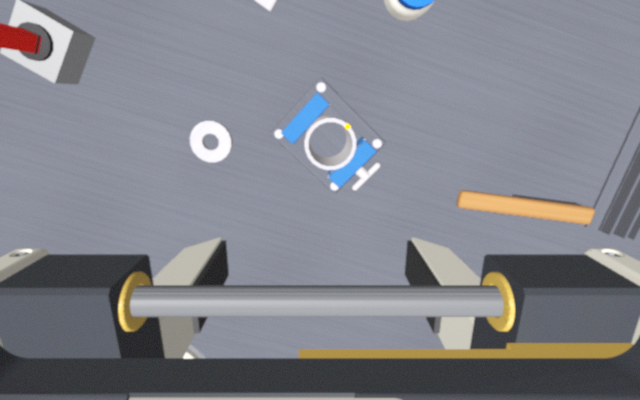

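```bash
python3 - <<'E'
from h import *
s=bot.snapshot("wrist")
B=[onz(s,p,.017) for p in((321,88),(279,133),(335,187),(378,144))]
for b in B:print(b.round(4))
print("ctr",np.mean(B,0), [np.linalg.norm(B[i]-B[i-1]).round(4) for i in range(4)])
x1=B[0]-B[1];x2=B[3]-B[2];v=x1+x2;print("yaw x",np.degrees(np.arctan2(v[1],v[0])))
v=B[0]+B[1]-B[2]-B[3];print("yaw y-90",np.degrees(np.arctan2(v[1],v[0]))-90)
# yellow pixels
h=cv2.cvtColor(s["pixels"],cv2.COLOR_BGR2HSV);m=cv2.inRange(h,(22,120,120),(38,255,255))[80:200,270:390];ys,xs=np.nonzero(m);p=(xs.mean()+270,ys.mean()+80);print(p,len(xs),onz(s,p,.098))
# tube rim by bright mask
for z in(.086,.098,.11):print(z,onz(s,(330.5,143),z))
# tool block
for p,z in(("tool_mid",.086),("holder_mouth",.045)):
    for r in bot.spot_point("wrist",p)[:2]:print(p,r["at"],r["conf"],onz(s,r["at"],z))
im=cv2.resize(s["pixels"][70:210,250:410],None,fx=4,fy=4,interpolation=cv2.INTER_CUBIC);cv2.imwrite("pics/w1c.png",im)
st=bot.get_state();print(st["ee_pos"],st["ee_rot"],rot().as_matrix().round(3).tolist())
E
```

```text
[ 0.5862 -0.1426  0.017 ]
[ 0.5113 -0.1038  0.017 ]
[ 0.4595 -0.2036  0.017 ]
[ 0.5376 -0.2426  0.017 ]
ctr [ 0.52367737 -0.17315231  0.017     ] [np.float64(0.1112), np.float64(0.0843), np.float64(0.1124), np.float64(0.0873)]
yaw x -26.953997421323898
yaw y-90 -26.689407386648995
(np.float64(342.94444444444446), np.float64(121.88888888888889)) 18 [ 0.55593538 -0.17750268  0.098     ]
0.086 [ 0.52702582 -0.17203901  0.086     ]
0.098 [ 0.52838774 -0.17108326  0.098     ]
0.11 [ 0.52974966 -0.1701275   0.11      ]
[ 0.49780051 -0.1640024   0.34636371] [ 2.32700851e-04  9.89353454e-01  1.45531480e-01 -5.27390202e-04] [[0.958, 0.288, -0.001], [0.288, -0.958, -0.001], [-0.001, 0.0, -1.0]]
```

View pics/w1c.png

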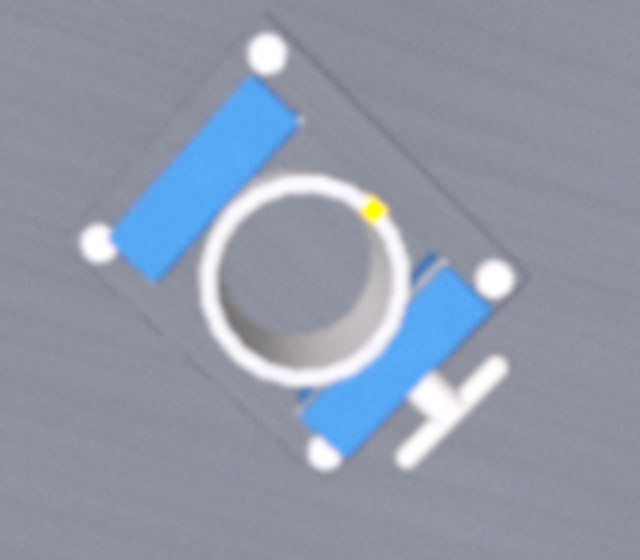

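```bash
python3 - <<'E'
from h import *
s=bot.snapshot("wrist");st=bot.get_state();print(st["ee_pos"],abs(st["qd"]).max())
B=[onz(s,p,.017) for p in((316.5,83.3),(274.5,130.8),(331,183.3),(373.5,139.8))]
print("ctr",np.mean(B,0), [np.linalg.norm(B[i]-B[i-1]).round(4) for i in range(4)])
v=B[0]-B[1]+B[3]-B[2];print("yaw x",np.degrees(np.arctan2(v[1],v[0])))
v=B[0]+B[1]-B[2]-B[3];print("yaw y-90",np.degrees(np.arctan2(v[1],v[0]))-90)
g=s["pixels"]; m=(g.min(2)>200).astype(np.uint8); 
n,l,stt,c=cv2.connectedComponentsWithStats(m)
for i in range(1,n):
    if stt[i,4]>300 and 290<c[i][0]<360 and 100<c[i][1]<180:
        ct,_=cv2.findContours((l==i).astype(np.uint8),cv2.RETR_CCOMP,cv2.CHAIN_APPROX_NONE)
        for k in ct:
            if len(k)>30:
                e=cv2.fitEllipse(k);print(e)
                for z in(.086,.11):print(z,onz(s,e[0],z).round(4), "size", np.linalg.norm(onz(s,(e[0][0]-e[1][1]/2,e[0][1]),z)-onz(s,(e[0][0]+e[1][1]/2,e[0][1]),z)).round(4))
c,d=ray(s,(343.3,122.5))
for z in(.086,.098,.11):print("mark",z,onz(s,(343.3,122.5),z).round(4))
E
```

```text
[ 0.49789615 -0.16383014  0.34642334] 0.007038707972734928
ctr [ 0.52578603 -0.1677677   0.017     ] [np.float64(0.1108), np.float64(0.0865), np.float64(0.1107), np.float64(0.087)]
yaw x -26.312826357677928
yaw y-90 -26.54572920731094
((324.073486328125, 138.36773681640625), (48.852821350097656, 49.392818450927734), 13.957825660705566)
0.086 [ 0.5291 -0.165   0.086 ] size 0.06
0.11 [ 0.5317 -0.1636  0.11  ] size 0.0566
mark 0.086 [ 0.5538 -0.1815  0.086 ]
mark 0.098 [ 0.5544 -0.1803  0.098 ]
mark 0.11 [ 0.555  -0.1792  0.11  ]
```

>>> move_arm(steps=[[[0,0,0,1.2,-5.5,0.5,9.1],[0,0,0,2.4,-11,1,9.1],[0,0,0,3.6,-16.5,1.5,9.1],[0,0,0,4.8,-22,2,9.1],[0,0,0,6,-27.5,2.5,9.1]]])

```text
clock: 2.82
ee_pos: [0.4761, 0.1188, 0.3217]
ee_rot: [0.001, 0.989, 0.146, 0.0]
wrist_force: [0.7, 0.7, 0.2]
width: 0.0909
grip_force: 0.0
```

>>> move_arm(steps=[[[0,0,0,1,-4.5,0.5,9.1],[0,0,0,1.8,-8.2,1.5,9.1],[0,0,0,1.8,-8.2,1.5,9.1],[0,0,0,1.8,-8.2,1.5,9.1],[0,0,0,1.8,-8.2,1.5,9.1]]])

```text
clock: 3.45
ee_pos: [0.4702, 0.2006, 0.3068]
ee_rot: [0.0, 0.989, 0.146, 0.0]
wrist_force: [0.7, 1.1, 0.2]
width: 0.0909
grip_force: 0.0
```

```bash
python3 - <<'E'
from h import *
s=bot.snapshot("wrist")
im=s["pixels"].copy();cv2.imwrite("pics/w2.png",im)
st=bot.get_state();print(st["ee_pos"],st["q"].round(2),st["clock"],rot().as_matrix().round(3).tolist())
for p,z in(("tool_mid",.086),("holder_mouth",.045)):
    for r in bot.spot_point("wrist",p)[:2]:print(p,r["at"],r["conf"],onz(s,r["at"],z))
h=cv2.cvtColor(im,cv2.COLOR_BGR2HSV);m=((h[...,1]>150)&((h[...,0]<8)|(h[...,0]>172))&(h[...,2]>60)).astype(np.uint8)
n,l,stt,c=cv2.connectedComponentsWithStats(m)
for i in range(1,n):
    if stt[i,4]>100: print(stt[i],c[i])
E
```

```text
[0.47008097 0.20081515 0.30685301] [ 0.38  0.26 -0.98  1.78  0.23  1.22 -1.94] 3.5 [[0.957, 0.288, 0.0], [0.288, -0.957, -0.001], [0.0, 0.001, -1.0]]
tool_mid [316.6, 110.4] 0.85 [0.53213862 0.21825653 0.086     ]
[303  95  29  29 561] [316.53832442 109.17825312]
```

View pics/w2.png

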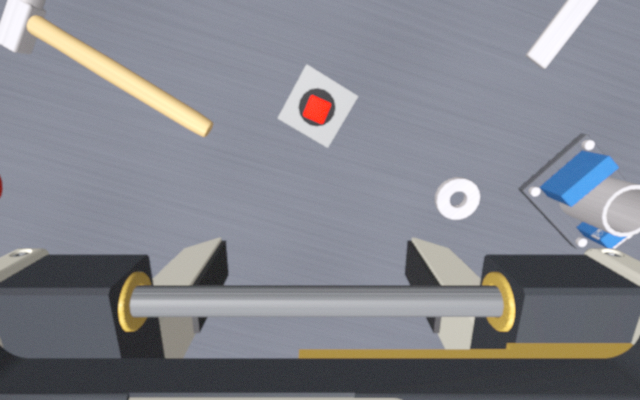

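```bash
python3 - <<'E'
from h import *
s=bot.snapshot("wrist");im=s["pixels"]
h=cv2.cvtColor(im,cv2.COLOR_BGR2HSV)[60:160,260:370]
red=((h[...,1]>150)&((h[...,0]<8)|(h[...,0]>172))&(h[...,2]>60)).astype(np.uint8)
# top face: brightest red
v=h[...,2][red>0];print(np.percentile(v,[5,25,50,75,95]))
top=(red&(h[...,2]>235)).astype(np.uint8)
for nm,m in(("red",red),("top",top)):
    k=max(cv2.findContours(m,0,cv2.CHAIN_APPROX_NONE)[0],key=len)
    r=cv2.minAreaRect(k);b=cv2.boxPoints(r)+[260,60]
    w=np.array([onz(s,p,.121) for p in b]);c=w.mean(0);e=w[1]-w[0];print(nm,c.round(4),np.degrees(np.arctan2(e[1],e[0])).round(1),[np.linalg.norm(w[i]-w[i-1]).round(4) for i in range(4)])
dark=((h[...,2]<90)|(red>0)).astype(np.uint8)
n,l,stt,c=cv2.connectedComponentsWithStats(dark);i=1+np.argmax(stt[1:,4])
k=max(cv2.findContours((l==i).astype(np.uint8),0,cv2.CHAIN_APPROX_NONE)[0],key=len);e=cv2.fitEllipse(k);p=np.array(e[0])+[260,60];print("collar",e,onz(s,p,.050))
blk=((h[...,2]>140)&(h[...,1]<40)|(dark>0)).astype(np.uint8)
k=max(cv2.findContours(blk,0,cv2.CHAIN_APPROX_NONE)[0],key=len);r=cv2.minAreaRect(k);b=cv2.boxPoints(r)+[260,60]
w=np.array([onz(s,p,.045) for p in b]);e=w[1]-w[0];print("block",w.mean(0),np.degrees(np.arctan2(e[1],e[0])),[np.linalg.norm(w[i]-w[i-1]).round(4) for i in range(4)])
E
```

```text
[199.85 255.   255.   255.   255.  ]
red [0.5345 0.2192 0.121 ] -8.3 [np.float64(0.0231), np.float64(0.0228), np.float64(0.0227), np.float64(0.023)]
top [0.5344 0.2193 0.121 ] -7.5 [np.float64(0.0213), np.float64(0.0212), np.float64(0.021), np.float64(0.0213)]
collar ((57.675453186035156, 46.8099250793457), (30.791030883789062, 34.204742431640625), 0.9686705470085144) [0.53481083 0.21869378 0.05      ]
block [0.52839955 0.22066178 0.045     ] 14.086631085122502 [np.float64(0.1353), np.float64(0.1143), np.float64(0.1247), np.float64(0.1143)]
```

>>> move_arm(steps=[[[0,0,10,2.5,0.05,5,9.1],[0,0,20,5,0.1,10,9.1],[0,0,24.8,6.7,0.15,14,9.1],[0,0,24.8,6.7,0.15,14,9.1],[0,0,24.8,6.7,0.15,14,9.1]]])

```text
clock: 4.28
ee_pos: [0.5339, 0.2213, 0.1679]
ee_rot: [-0.0, 0.998, -0.068, 0.0]
wrist_force: [0.4, -0.6, 0.7]
width: 0.0912
grip_force: 0.0
```

```bash
python3 - <<'E'
from h import *
s=bot.snapshot("wrist");im=s["pixels"];cv2.imwrite("pics/w3.png",im)
st=bot.get_state();print(st["ee_pos"],st["q"].round(2),st["clock"],rot().as_matrix().round(3).tolist())
h=cv2.cvtColor(im,cv2.COLOR_BGR2HSV)
red=((h[...,1]>150)&((h[...,0]<8)|(h[...,0]>172))&(h[...,2]>235)).astype(np.uint8)
k=max(cv2.findContours(red,0,cv2.CHAIN_APPROX_NONE)[0],key=len)
r=cv2.minAreaRect(k);b=cv2.boxPoints(r);print(b.round(1).tolist())
w=np.array([onz(s,p,.121) for p in b]);e=w[1]-w[0];print(w.mean(0).round(4),np.degrees(np.arctan2(e[1],e[0])).round(1),[np.linalg.norm(w[i]-w[i-1]).round(4) for i in range(4)])
E
```

```text
[0.53430792 0.22136585 0.16857186] [ 0.15  0.52 -0.77  1.78  0.42  1.01 -2.49] 4.325 [[0.991, -0.135, 0.002], [-0.135, -0.991, 0.001], [0.002, -0.001, -1.0]]
[[303.0, 208.0], [335.0, 208.0], [335.0, 238.0], [303.0, 238.0]]
[0.5351 0.2193 0.121 ] -97.7 [np.float64(0.0205), np.float64(0.0202), np.float64(0.0205), np.float64(0.0208)]
```

View pics/w3.png

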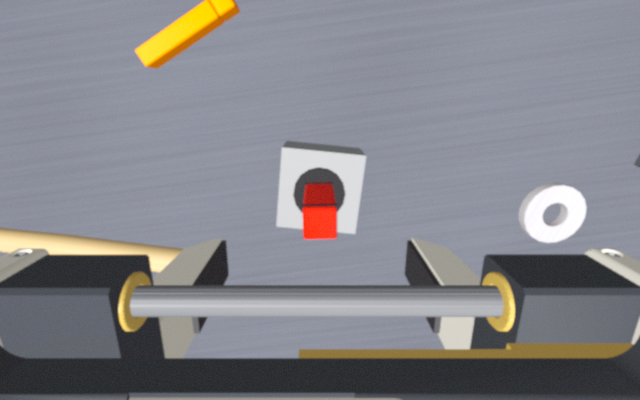

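>>> move_arm(steps=[[[0,0,-10,0.06,0.2,0,9.1],[0,0,-20,0.06,0.2,0,9.1],[0,0,-30,0.06,0.2,0,9.1],[0,0,-40,0.06,0.2,0,9.1],[0,0,-50,0.06,0.2,0,9.1]]])

```text
clock: 4.95
ee_pos: [0.5351, 0.2187, 0.1693]
ee_rot: [0.001, 0.932, 0.362, 0.002]
wrist_force: [-0.9, -0.0, -0.1]
width: 0.0911
grip_force: 0.0
```

>>> move_arm(steps=[[[0,0,-10,0,0,0,9.1],[0,0,-20,0,0,0,9.1],[0,0,-30,0,0,0,9.1],[0,0,-40,0,0,0,9.1],[0,0,-40,0,0,0,9.1]]])

```text
clock: 5.58
ee_pos: [0.535, 0.2185, 0.1686]
ee_rot: [0.001, 0.754, 0.656, 0.001]
wrist_force: [0.3, -0.2, 0.3]
width: 0.0911
grip_force: 0.0
```

```bash
python3 - <<'E'
from h import *
s=bot.snapshot("wrist");im=s["pixels"]
st=bot.get_state();print(st["ee_pos"],st["q"].round(2),st["clock"],rot().as_matrix().round(3).tolist())
h=cv2.cvtColor(im,cv2.COLOR_BGR2HSV)
red=((h[...,1]>150)&((h[...,0]<8)|(h[...,0]>172))&(h[...,2]>235)).astype(np.uint8)
k=max(cv2.findContours(red,0,cv2.CHAIN_APPROX_NONE)[0],key=len)
r=cv2.minAreaRect(k);b=cv2.boxPoints(r);print(b.round(1).tolist())
w=np.array([onz(s,p,.121) for p in b]);e=w[1]-w[0];c=w.mean(0);print(c.round(4),np.degrees(np.arctan2(e[1],e[0])).round(1),[np.linalg.norm(w[i]-w[i-1]).round(4) for i in range(4)])
print("shift tool cm",rot().inv().apply([c[0]-st["ee_pos"][0],c[1]-st["ee_pos"][1],.067-st["ee_pos"][2]])*100)
E
```

```text
[0.53482116 0.21854352 0.16826878] [ 0.36  0.68 -1.12  1.78  0.68  1.13 -1.12] 5.625 [[0.14, 0.99, 0.002], [0.99, -0.14, 0.0], [0.001, 0.002, -1.0]]
[[298.0, 206.0], [330.0, 206.0], [330.0, 237.0], [298.0, 237.0]]
[0.5344 0.2202 0.121 ] -8.0 [np.float64(0.0212), np.float64(0.0202), np.float64(0.0212), np.float64(0.0208)]
shift tool cm [ 0.15542263 -0.08532416 10.12680749]
```

>>> move_arm(steps=[[[0,0,0,0.1,-0.02,3,9.1],[0,0,0,0.1,-0.02,6,9.1],[0,0,0,0.1,-0.02,9,9.1],[0,0,0,0.1,-0.02,10.1,9.1],[0,0,0,0.1,-0.02,10.1,6]]])

```text
clock: 6.25
ee_pos: [0.5342, 0.2197, 0.066]
ee_rot: [0.0, 0.754, 0.657, -0.0]
wrist_force: [-0.4, -0.2, 0.1]
width: 0.085
grip_force: 0.0
```

>>> move_arm(steps=[[[0,0,0,0,0,0,4],[0,0,0,0,0,0,2.5],[0,0,0,0,0,0,1.5],[0,0,0,0,0,0,1.5],[0,0,0,0,0,0,1.5]]])

```text
clock: 6.88
ee_pos: [0.5341, 0.2197, 0.0658]
ee_rot: [0.0, 0.754, 0.657, 0.0]
wrist_force: [0.1, 0.2, -0.3]
width: 0.0356
grip_force: 0.0
```

>>> move_arm(steps=[[[0,0,0,0,0,0,1],[0,0,0,0,0,0,1],[0,0,0,0,0,0,1],[0,0,0,0,0,0,1]]])

```text
clock: 7.38
ee_pos: [0.5341, 0.2197, 0.0657]
ee_rot: [-0.0, 0.754, 0.657, -0.0]
wrist_force: [0.1, -0.1, 0.7]
width: 0.0222
grip_force: 29.8
```

>>> move_arm(steps=[[[0,0,0,0,0,-2,1],[0,0,0,0,0,-5,1],[0,0,0,0,0,-8,1],[0,0,0,0,0,-11,1],[0,0,0,-3,0.3,-14,1]]])

```text
clock: 8.0
ee_pos: [0.5322, 0.1923, 0.2083]
ee_rot: [-0.001, 0.752, 0.659, 0.001]
wrist_force: [0.9, -1.4, -2.6]
width: 0.0221
grip_force: 29.8
```

>>> move_arm(steps=[[[0,0,0,-4,0.5,-1,1],[0,0,0,-9,1.1,-2,1],[0,0,0,-14,1.7,-3,1],[0,0,0,-19,2.3,-4,1],[0,0,0,-24,2.9,-4,1]]])

```text
clock: 8.62
ee_pos: [0.5291, -0.0535, 0.2476]
ee_rot: [0.001, 0.754, 0.657, 0.0]
wrist_force: [1.3, -0.1, -3.5]
width: 0.0218
grip_force: 29.8
```

>>> move_arm(steps=[[[0,0,0,-5,0.6,0,1],[0,0,0,-10,1.2,0,1],[0,0,0,-15,1.9,0,1],[0,0,0,-18,2.2,0,1],[0,0,0,-18,2.2,0,1]]])

```text
clock: 9.25
ee_pos: [0.5253, -0.2371, 0.246]
ee_rot: [0.0, 0.756, 0.655, -0.0]
wrist_force: [-0.6, 0.3, -3.3]
width: 0.0224
grip_force: 29.8
```

```bash
python3 - <<'E'
from h import *
bot.snapshot("wrist");bot.snapshot("wrist");bot.snapshot("wrist");s=bot.snapshot("wrist");im=s["pixels"];cv2.imwrite("pics/w4.png",im);np.save("w4.npy",s,allow_pickle=True)
st=bot.get_state();print(st["ee_pos"],st["q"].round(2),st["clock"],st["wrist_force"],st["width"])
for p,z in(("bore",.06),("fixture",0)):
    for r in bot.spot_point("wrist",p)[:2]:print(p,r["at"],r["conf"],onz(s,r["at"],z))
cv2.imwrite("pics/w4.png",im)
E
```

```text
[ 0.52626105 -0.23182655  0.24638082] [ 1.25  0.64 -1.26  1.71  0.63  1.28 -0.29] 9.45 [-0.18061452 -0.22726602 -3.84225853] 0.022229925597476746
bore [307.3, 110.3] 0.61 [ 0.52691122 -0.16613445  0.06      ]
bore [318.2, 275.9] 0.34 [ 0.51332287 -0.34736429  0.06      ]
fixture [308.4, 107.0] 0.76 [ 0.52685803 -0.16477993  0.        ]
fixture [307.8, 109.2] 0.36 [ 0.52583245 -0.16709734  0.        ]
```

View pics/w4.png

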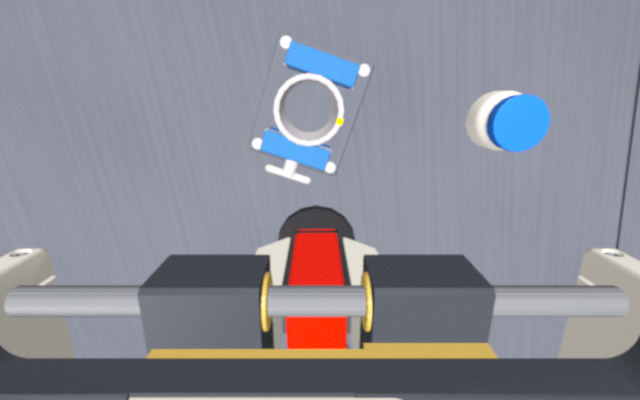

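```bash
python3 - <<'E'
from h import *
s=np.load("w4.npy",allow_pickle=True).item();g=s["pixels"]
m=(g.min(2)>190).astype(np.uint8);n,l,stt,c=cv2.connectedComponentsWithStats(m)
def dot(p):
    w=m[p[1]-9:p[1]+9,p[0]-9:p[0]+9];ys,xs=np.nonzero(w);return xs.mean()+p[0]-9,ys.mean()+p[1]-9
bp=[dot(p) for p in((286,42),(364,70),(331,167),(257,144))];print(np.round(bp,1).tolist())
for zb in(.014,.02):
    B=np.array([onz(s,p,zb) for p in bp]);v=B[1]-B[0]+B[2]-B[3];w=B[0]+B[1]-B[2]-B[3]
    print(zb,"ctr",B.mean(0).round(4),np.degrees(np.arctan2(v[1],v[0])).round(1),(np.degrees(np.arctan2(w[1],w[0]))-90).round(1),np.linalg.norm(v)/2,np.linalg.norm(w)/2)
# ring: outer edge radial scan
cx,cy=309,109;pts=[];pin=[]
G=cv2.GaussianBlur(g.min(2),(3,3),0).astype(float)
for a in np.radians(np.arange(0,360,4)):
    rr=np.arange(24,44,.25);v=np.array([cv2.getRectSubPix(G.astype(np.float32),(1,1),(float(cx+r*np.cos(a)),float(cy+r*np.sin(a))))[0,0] for r in rr])
    if v.max()<200: continue
    i=v.argmax();o=np.where(v[i:]<180)[0];q=np.where(v[:i]<190)[0]
    if len(o):pts.append((cx+rr[i+o[0]]*np.cos(a),cy+rr[i+o[0]]*np.sin(a)))
    if len(q):pin.append((cx+rr[q[-1]]*np.cos(a),cy+rr[q[-1]]*np.sin(a)))
for nm,P,D in(("out",pts,64),("in",pin,54)):
    e=cv2.fitEllipse(np.array(P,np.float32));print(nm,e,len(P))
    for z in(.086,.098,.11):
        r=np.mean(e[1])/2;d=np.linalg.norm(onz(s,(e[0][0]-r,e[0][1]),z)-onz(s,(e[0][0]+r,e[0][1]),z));print(z,onz(s,e[0],z).round(4),d.round(4))
h=cv2.cvtColor(g,cv2.COLOR_BGR2HSV);y=cv2.inRange(h,(22,120,120),(38,255,255))[60:160,260:370];ys,xs=np.nonzero(y);p=(xs.mean()+260,ys.mean()+60);print("mark",p,len(xs),onz(s,p,.098))
E
```

```text
[[285.1, 41.3], [363.9, 69.9], [330.0, 167.1], [256.5, 143.0]]
0.014 ctr [ 0.5274 -0.165   0.014 ] -26.2 -26.1 0.08841913193585896 0.11163012636537628
0.02 ctr [ 0.5276 -0.1648  0.02  ] -26.2 -26.1 0.08705944144514363 0.1099135021690829
out ((308.2297668457031, 109.1303939819336), (71.88292694091797, 73.53295135498047), 157.37281799316406) 86
0.086 [ 0.5287 -0.1643  0.086 ] 0.0656
0.098 [ 0.529  -0.1639  0.098 ] 0.0631
0.11 [ 0.5293 -0.1636  0.11  ] 0.0607
in ((308.1946105957031, 107.75712585449219), (56.56689453125, 59.309574127197266), 108.38825225830078) 76
0.086 [ 0.5288 -0.1631  0.086 ] 0.0522
0.098 [ 0.5291 -0.1628  0.098 ] 0.0502
0.11 [ 0.5295 -0.1625  0.11  ] 0.0483
mark (np.float64(339.2285714285714), np.float64(120.82857142857142)) 35 [ 0.55452943 -0.17742511  0.098     ]
```

>>> move_arm(steps=[[[0,0,0,3,0.6,2,1],[0,0,0,6.1,1.26,4,1],[0,0,0,6.1,1.26,6,1],[0,0,0,6.1,1.26,8,1],[0,0,0,6.1,1.26,8.8,1]]])

```text
clock: 10.18
ee_pos: [0.5459, -0.1757, 0.1561]
ee_rot: [-0.001, 0.754, 0.657, -0.001]
wrist_force: [-0.4, 0.1, -1.8]
width: 0.0221
grip_force: 29.8
```

>>> move_arm(steps=[[[0,0,0,0,0,0,1],[0,0,0,0,0,0,1],[0,0,0,0,0,0,1],[0,0,0,0,0,0,1]]])

```text
clock: 10.68
ee_pos: [0.5472, -0.1749, 0.1582]
ee_rot: [0.0, 0.754, 0.657, 0.0]
wrist_force: [1.4, 0.1, -2.3]
width: 0.0217
grip_force: 29.8
```

```bash
cat >> h.py <<'E'
Y=np.radians(-26.2);XF=np.array([np.cos(Y),np.sin(Y)]);YF=np.array([-XF[1],XF[0]])
C=np.array([.529,-.1642])
def rep():
    st=bot.get_state();p=st["ee_pos"];f=st["wrist_force"];d=p[:2]-C
    print("t",round(st["clock"],2),"p",p.round(4),"f",np.round(f,1),"fix xy",(d@XF*1e3).round(1),(d@YF*1e3).round(1),"tilt",np.round(rot().as_matrix()[:,2],4))
E
cp h.py h2.py; python3 -c "
from h import *
rep();s=bot.snapshot('side');cv2.imwrite('pics/s1.png',cv2.resize(s['pixels'][110:220,310:430],None,fx=5,fy=5,interpolation=cv2.INTER_CUBIC));rep()"
```

```text
t 10.68 p [ 0.5472 -0.1749  0.1582] f [ 1.4  0.1 -2.3] fix xy 21.1 -1.6 tilt [ 7.e-04 -4.e-04 -1.e+00]
t 10.72 p [ 0.5471 -0.1749  0.1581] f [ 0.   0.3 -2. ] fix xy 21.0 -1.6 tilt [ 6.e-04 -3.e-04 -1.e+00]
```

View pics/s1.png

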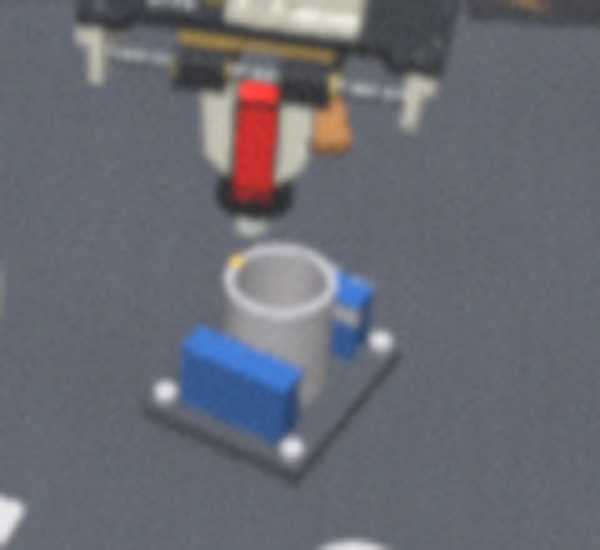

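```bash
python3 -c "
from h import *
s=bot.snapshot('side')
for z in(.086,.09,.095,.1,.105,.11):
  o=np.array([C[0],C[1],z]);print(z,((proj(s,o)-[310,110])*5).round(1), ((proj(s,[.5545,-.1774,z])-[310,110])*5).round(1))
q=bot.get_state()['ee_pos']
for dz in(.0487,.06):print('tip',((proj(s,q-[0,0,dz])-[310,110])*5).round(1))
rep()"
```

```text
0.086 [276.4 273.6] [234.  255.4]
0.09 [276.8 268.3] [234.3 250.1]
0.095 [277.4 261.6] [234.8 243.5]
0.1 [278.  254.9] [235.2 236.8]
0.105 [278.6 248.1] [235.7 230. ]
0.11 [279.1 241.3] [236.1 223.3]
tip [248.6 228. ]
tip [247.6 243.2]
t 10.78 p [ 0.5471 -0.1749  0.158 ] f [-0.5  1.1 -2.7] fix xy 20.9 -1.6 tilt [ 4.e-04 -3.e-04 -1.e+00]
```

>>> move_arm(steps=[[[0,0,0,0.15,0.05,0.8,1],[0,0,0,0.15,0.05,1.6,1],[0,0,0,0.15,0.05,1.8,1],[0,0,0,0.15,0.05,1.8,1]]])

```text
clock: 11.28
ee_pos: [0.5475, -0.1732, 0.1394]
ee_rot: [-0.0, 0.754, 0.657, -0.0]
wrist_force: [0.2, -0.4, -2.8]
width: 0.0219
grip_force: 29.8
```

```bash
python3 -c "
from h import *
rep()
for i in range(3): bot.snapshot('top');rep()"
```

```text
t 11.28 p [ 0.5475 -0.1732  0.1394] f [ 0.2 -0.4 -2.8] fix xy 20.6 0.1 tilt [-5.e-04  4.e-04 -1.e+00]
t 11.32 p [ 0.5477 -0.1732  0.1397] f [ 0.6  0.1 -3. ] fix xy 20.8 0.2 tilt [-1.e-04  3.e-04 -1.e+00]
t 11.38 p [ 0.5478 -0.1733  0.1398] f [-0.1  0.7 -2.6] fix xy 20.9 0.2 tilt [ 3.e-04  1.e-04 -1.e+00]
t 11.43 p [ 0.5479 -0.1733  0.1399] f [ 0.2 -0.8 -3.7] fix xy 20.9 0.2 tilt [ 4.e-04 -0.e+00 -1.e+00]
```

>>> move_arm(steps=[[[0,0,0,0,0,0.1,1],[0,0,0,0,0,0.2,1],[0,0,0,0,0,0.2,1],[0,0,0,0,0,0.2,1]]])

```text
clock: 11.92
ee_pos: [0.5477, -0.1734, 0.1378]
ee_rot: [0.0, 0.754, 0.657, 0.0]
wrist_force: [-0.0, -0.2, -2.8]
width: 0.0223
grip_force: 29.8
```

>>> move_arm(steps=[[[0,0,0,0,0,0.1,1],[0,0,0,0,0,0.2,1],[0,0,0,0,0,0.2,1],[0,0,0,0,0,0.2,1]]])

```text
clock: 12.42
ee_pos: [0.5477, -0.1733, 0.1358]
ee_rot: [0.0, 0.754, 0.657, 0.0]
wrist_force: [-0.9, -0.5, -3.4]
width: 0.022
grip_force: 29.8
```

>>> move_arm(steps=[[[0,0,0,0,0,0.1,1],[0,0,0,0,0,0.2,1],[0,0,0,0,0,0.2,1],[0,0,0,0,0,0.2,1]]])

```text
clock: 12.92
ee_pos: [0.5477, -0.1733, 0.1337]
ee_rot: [-0.0, 0.754, 0.657, 0.0]
wrist_force: [0.5, 0.3, -2.3]
width: 0.0222
grip_force: 29.8
```

>>> move_arm(steps=[[[0,0,0,0,0,0.1,1],[0,0,0,0,0,0.2,1],[0,0,0,0,0,0.2,1],[0,0,0,0,0,0.2,1]]])

```text
clock: 13.42
ee_pos: [0.5476, -0.1734, 0.1317]
ee_rot: [-0.0, 0.754, 0.657, 0.0]
wrist_force: [-0.1, 0.4, -2.0]
width: 0.022
grip_force: 29.8
```

>>> move_arm(steps=[[[0,0,0,0,0,0.1,1],[0,0,0,0,0,0.15,1],[0,0,0,0,0,0.15,1],[0,0,0,0,0,0.15,1]]])

```text
clock: 13.92
ee_pos: [0.5477, -0.1732, 0.1304]
ee_rot: [0.0, 0.754, 0.657, 0.0]
wrist_force: [-0.4, 0.1, 0.1]
width: 0.0218
grip_force: 29.8
```

```bash
python3 -c "
from h import *
F=[]
for i in range(5):
  bot.snapshot('top');st=bot.get_state();F.append(np.r_[st['wrist_force'],st['moment']])
print(np.mean(F,0).round(2),np.std(F,0).round(2));rep()"
```

```text
[-0.99 -0.04  0.38  0.14  0.22 -0.01] [0.38 0.48 0.42 0.02 0.02 0.03]
t 14.18 p [ 0.5477 -0.1733  0.1303] f [-1.1 -0.6  0.9] fix xy 20.8 0.1 tilt [ 1.e-04  1.e-04 -1.e+00]
```

```bash
python3 -c "
from h import *
ax=rot().as_matrix()
P=lambda a:.0207*(np.cos(a)*XF-np.sin(a)*YF)
for k in range(0,375,15):
  a=np.radians(k);o=[]
  for j in range(1,6):
    d=P(a+np.radians(3*j))-P(a);d=np.r_[d,0];o.append([round(float(d@ax[:,0])*100,2),round(float(d@ax[:,1])*100,2)])
  print(k,(P(a)+C).round(4),o)
"
```

```text
0 [ 0.5476 -0.1733] [[-0.1, -0.04], [-0.2, -0.08], [-0.3, -0.13], [-0.39, -0.18], [-0.49, -0.24]]
15 [ 0.5446 -0.1778] [[-0.09, -0.06], [-0.17, -0.13], [-0.26, -0.2], [-0.33, -0.27], [-0.41, -0.35]]
30 [ 0.5405 -0.1814] [[-0.07, -0.08], [-0.14, -0.17], [-0.2, -0.26], [-0.25, -0.35], [-0.3, -0.45]]
45 [ 0.5357 -0.1838] [[-0.05, -0.1], [-0.09, -0.2], [-0.12, -0.3], [-0.15, -0.4], [-0.18, -0.51]]
60 [ 0.5304 -0.1849] [[-0.02, -0.11], [-0.03, -0.21], [-0.04, -0.32], [-0.04, -0.43], [-0.04, -0.54]]
75 [ 0.525  -0.1845] [[0.01, -0.11], [0.02, -0.22], [0.04, -0.32], [0.07, -0.43], [0.1, -0.53]]
90 [ 0.5199 -0.1828] [[0.04, -0.1], [0.08, -0.2], [0.13, -0.3], [0.18, -0.39], [0.24, -0.49]]
105 [ 0.5154 -0.1798] [[0.06, -0.09], [0.13, -0.17], [0.2, -0.26], [0.27, -0.33], [0.35, -0.41]]
120 [ 0.5118 -0.1757] [[0.08, -0.07], [0.17, -0.14], [0.26, -0.2], [0.35, -0.25], [0.45, -0.3]]
135 [ 0.5094 -0.1709] [[0.1, -0.05], [0.2, -0.09], [0.3, -0.12], [0.4, -0.15], [0.51, -0.18]]
150 [ 0.5083 -0.1656] [[0.11, -0.02], [0.21, -0.03], [0.32, -0.04], [0.43, -0.04], [0.54, -0.04]]
165 [ 0.5087 -0.1602] [[0.
[... 599 characters left out ...]
43], [-0.1, 0.53]]
270 [ 0.5381 -0.1456] [[-0.04, 0.1], [-0.08, 0.2], [-0.13, 0.3], [-0.18, 0.39], [-0.24, 0.49]]
285 [ 0.5426 -0.1486] [[-0.06, 0.09], [-0.13, 0.17], [-0.2, 0.26], [-0.27, 0.33], [-0.35, 0.41]]
300 [ 0.5462 -0.1527] [[-0.08, 0.07], [-0.17, 0.14], [-0.26, 0.2], [-0.35, 0.25], [-0.45, 0.3]]
315 [ 0.5486 -0.1575] [[-0.1, 0.05], [-0.2, 0.09], [-0.3, 0.12], [-0.4, 0.15], [-0.51, 0.18]]
330 [ 0.5497 -0.1628] [[-0.11, 0.02], [-0.21, 0.03], [-0.32, 0.04], [-0.43, 0.04], [-0.54, 0.04]]
345 [ 0.5493 -0.1682] [[-0.11, -0.01], [-0.22, -0.02], [-0.32, -0.04], [-0.43, -0.07], [-0.53, -0.1]]
360 [ 0.5476 -0.1733] [[-0.1, -0.04], [-0.2, -0.08], [-0.3, -0.13], [-0.39, -0.18], [-0.49, -0.24]]
```

>>> move_arm(steps=[[[0,0,0,0,0,0.05,1],[0,0,0,0,0,0.05,1],[0,0,0,0,0,0.05,1],[0,0,0,0,0,0.05,1]]])

```text
clock: 14.68
ee_pos: [0.5477, -0.1733, 0.1298]
ee_rot: [0.0, 0.754, 0.657, 0.0]
wrist_force: [-2.4, 1.2, 1.3]
width: 0.0222
grip_force: 29.8
```

>>> move_arm(steps=[[[0,0,0,-0.1,-0.04,0,1],[0,0,0,-0.2,-0.08,0,1],[0,0,0,-0.3,-0.13,0,1],[0,0,0,-0.39,-0.18,0,1],[0,0,0,-0.49,-0.24,0,1]]])

```text
clock: 15.3
ee_pos: [0.5444, -0.1779, 0.1296]
ee_rot: [-0.0, 0.754, 0.657, -0.0]
wrist_force: [-2.4, 1.6, 0.1]
width: 0.0218
grip_force: 29.8
```

>>> move_arm(steps=[[[0,0,0,-0.09,-0.06,0.01,1],[0,0,0,-0.17,-0.13,0.01,1],[0,0,0,-0.26,-0.2,0.02,1],[0,0,0,-0.33,-0.27,0.02,1],[0,0,0,-0.41,-0.35,0.02,1]]])

```text
clock: 15.92
ee_pos: [0.5409, -0.1813, 0.1297]
ee_rot: [0.0, 0.754, 0.657, 0.0]
wrist_force: [0.1, 3.7, -0.9]
width: 0.0218
grip_force: 29.8
```

>>> move_arm(steps=[[[0,0,0,-0.07,-0.08,0.02,1],[0,0,0,-0.14,-0.17,0.03,1],[0,0,0,-0.2,-0.26,0.03,1],[0,0,0,-0.25,-0.35,0.04,1],[0,0,0,-0.3,-0.45,0.04,1]]])

```text
clock: 16.55
ee_pos: [0.5357, -0.1838, 0.1292]
ee_rot: [0.0, 0.754, 0.657, 0.0]
wrist_force: [1.1, 3.6, 0.7]
width: 0.0218
grip_force: 29.8
```

>>> move_arm(steps=[[[0,0,0,-0.05,-0.1,0.01,1],[0,0,0,-0.09,-0.2,0.01,1],[0,0,0,-0.12,-0.3,0.02,1],[0,0,0,-0.15,-0.4,0.02,1],[0,0,0,-0.18,-0.51,0.02,1]]])

```text
clock: 17.18
ee_pos: [0.5308, -0.1851, 0.1291]
ee_rot: [0.0, 0.754, 0.657, 0.0]
wrist_force: [2.6, 2.2, 0.5]
width: 0.0219
grip_force: 29.8
```

>>> move_arm(steps=[[[0,0,0,-0.02,-0.11,0.01,1],[0,0,0,-0.03,-0.21,0.01,1],[0,0,0,-0.04,-0.32,0.01,1],[0,0,0,-0.04,-0.43,0.01,1],[0,0,0,-0.04,-0.54,0.01,1]]])

```text
clock: 17.8
ee_pos: [0.5252, -0.1845, 0.129]
ee_rot: [0.0, 0.754, 0.657, 0.0]
wrist_force: [2.8, 2.3, 0.5]
width: 0.022
grip_force: 29.8
```

>>> move_arm(steps=[[[0,0,0,0.01,-0.11,0,1],[0,0,0,0.02,-0.22,0.01,1],[0,0,0,0.04,-0.32,0.01,1],[0,0,0,0.07,-0.43,0.01,1],[0,0,0,0.1,-0.53,0.01,1]]])

```text
clock: 18.42
ee_pos: [0.5199, -0.1831, 0.1287]
ee_rot: [0.0, 0.754, 0.657, -0.0]
wrist_force: [3.9, 2.6, 2.2]
width: 0.0215
grip_force: 29.8
```

>>> move_arm(steps=[[[0,0,0,0.04,-0.1,0,1],[0,0,0,0.08,-0.2,-0.01,1],[0,0,0,0.13,-0.3,-0.02,1],[0,0,0,0.18,-0.39,-0.02,1],[0,0,0,0.24,-0.49,-0.03,1]]])

```text
clock: 19.05
ee_pos: [0.5155, -0.1799, 0.1291]
ee_rot: [0.0, 0.754, 0.657, 0.0]
wrist_force: [4.7, 0.8, -0.0]
width: 0.0218
grip_force: 29.8
```

>>> move_arm(steps=[[[0,0,0,0.06,-0.09,0,1],[0,0,0,0.13,-0.17,0,1],[0,0,0,0.2,-0.26,0,1],[0,0,0,0.27,-0.33,0,1],[0,0,0,0.35,-0.41,0,1]]])

```text
clock: 19.68
ee_pos: [0.5116, -0.1758, 0.129]
ee_rot: [-0.0, 0.754, 0.657, -0.0]
wrist_force: [4.6, 0.5, 2.2]
width: 0.0221
grip_force: 29.8
```

>>> move_arm(steps=[[[0,0,0,0.08,-0.07,-0.01,1],[0,0,0,0.17,-0.14,-0.02,1],[0,0,0,0.26,-0.2,-0.03,1],[0,0,0,0.35,-0.25,-0.04,1],[0,0,0,0.45,-0.3,-0.04,1]]])

```text
clock: 20.3
ee_pos: [0.5094, -0.1714, 0.1294]
ee_rot: [0.0, 0.754, 0.657, -0.0]
wrist_force: [5.7, -2.4, 1.2]
width: 0.022
grip_force: 29.8
```

>>> move_arm(steps=[[[0,0,0,0.1,-0.05,-0.01,1],[0,0,0,0.2,-0.09,-0.02,1],[0,0,0,0.3,-0.12,-0.03,1],[0,0,0,0.4,-0.15,-0.04,1],[0,0,0,0.51,-0.18,-0.05,1]]])

```text
clock: 20.92
ee_pos: [0.5082, -0.1655, 0.1299]
ee_rot: [-0.0, 0.754, 0.657, -0.0]
wrist_force: [3.1, -1.3, 1.1]
width: 0.0217
grip_force: 29.8
```

>>> move_arm(steps=[[[0,0,0,0.11,-0.02,-0.01,1],[0,0,0,0.21,-0.03,-0.01,1],[0,0,0,0.32,-0.04,-0.02,1],[0,0,0,0.43,-0.04,-0.02,1],[0,0,0,0.54,-0.04,-0.03,1]]])

```text
clock: 21.55
ee_pos: [0.5083, -0.1606, 0.13]
ee_rot: [-0.0, 0.754, 0.657, -0.001]
wrist_force: [1.8, -3.0, 0.2]
width: 0.0219
grip_force: 29.8
```

>>> move_arm(steps=[[[0,0,0,0.11,0.01,0,1],[0,0,0,0.22,0.02,0,1],[0,0,0,0.32,0.04,0,1],[0,0,0,0.43,0.07,-0.01,1],[0,0,0,0.53,0.1,-0.01,1]]])

```text
clock: 22.18
ee_pos: [0.5104, -0.155, 0.1304]
ee_rot: [0.0, 0.754, 0.657, -0.0]
wrist_force: [1.0, -3.5, 0.8]
width: 0.0219
grip_force: 29.8
```

>>> move_arm(steps=[[[0,0,0,0.1,0.04,0,1],[0,0,0,0.2,0.08,0,1],[0,0,0,0.3,0.13,-0.01,1],[0,0,0,0.39,0.18,-0.01,1],[0,0,0,0.49,0.24,-0.01,1]]])

```text
clock: 22.8
ee_pos: [0.5131, -0.1504, 0.1303]
ee_rot: [-0.0, 0.754, 0.657, -0.0]
wrist_force: [2.0, -3.3, 0.0]
width: 0.0218
grip_force: 29.8
```

>>> move_arm(steps=[[[0,0,0,0.09,0.06,0,1],[0,0,0,0.17,0.13,0,1],[0,0,0,0.26,0.2,0,1],[0,0,0,0.33,0.27,0,1],[0,0,0,0.41,0.35,0,1]]])

```text
clock: 23.42
ee_pos: [0.5174, -0.1472, 0.1304]
ee_rot: [0.0, 0.754, 0.657, -0.0]
wrist_force: [-0.8, -4.4, 0.6]
width: 0.0221
grip_force: 29.8
```

>>> move_arm(steps=[[[0,0,0,0.07,0.08,0,1],[0,0,0,0.14,0.17,0,1],[0,0,0,0.2,0.26,0,1],[0,0,0,0.25,0.35,0,1],[0,0,0,0.3,0.45,0,1]]])

```text
clock: 24.05
ee_pos: [0.5224, -0.1444, 0.1304]
ee_rot: [-0.0, 0.754, 0.657, 0.0]
wrist_force: [-0.5, -3.4, 0.6]
width: 0.0219
grip_force: 29.8
```

>>> move_arm(steps=[[[0,0,0,0.05,0.1,0,1],[0,0,0,0.09,0.2,0,1],[0,0,0,0.12,0.3,0,1],[0,0,0,0.15,0.4,0,1],[0,0,0,0.18,0.51,0,1]]])

```text
clock: 24.68
ee_pos: [0.5271, -0.1436, 0.1302]
ee_rot: [-0.0, 0.754, 0.657, -0.001]
wrist_force: [-3.3, -3.9, 1.0]
width: 0.0223
grip_force: 29.9
```

>>> move_arm(steps=[[[0,0,0,0.02,0.11,0,1],[0,0,0,0.03,0.21,0,1],[0,0,0,0.04,0.32,-0.01,1],[0,0,0,0.04,0.43,-0.01,1],[0,0,0,0.04,0.54,-0.02,1]]])

```text
clock: 25.3
ee_pos: [0.5332, -0.1438, 0.1307]
ee_rot: [-0.0, 0.754, 0.657, 0.0]
wrist_force: [-2.9, -2.6, 0.2]
width: 0.0218
grip_force: 29.9
```

>>> move_arm(steps=[[[0,0,0,-0.01,0.11,0,1],[0,0,0,-0.02,0.22,0,1],[0,0,0,-0.04,0.32,0,1],[0,0,0,-0.07,0.43,0,1],[0,0,0,-0.1,0.53,0,1]]])

```text
clock: 25.92
ee_pos: [0.5381, -0.1451, 0.1306]
ee_rot: [-0.0, 0.754, 0.657, 0.0]
wrist_force: [-2.6, -1.8, 0.7]
width: 0.0222
grip_force: 29.9
```

>>> move_arm(steps=[[[0,0,0,-0.04,0.1,0,1],[0,0,0,-0.08,0.2,0,1],[0,0,0,-0.13,0.3,0,1],[0,0,0,-0.18,0.39,0,1],[0,0,0,-0.24,0.49,0,1]]])

```text
clock: 26.55
ee_pos: [0.5426, -0.1487, 0.1306]
ee_rot: [-0.0, 0.754, 0.657, -0.0]
wrist_force: [-4.6, -1.5, 0.5]
width: 0.0217
grip_force: 29.9
```

>>> move_arm(steps=[[[0,0,0,-0.06,0.09,0,1],[0,0,0,-0.13,0.17,0,1],[0,0,0,-0.2,0.26,0,1],[0,0,0,-0.27,0.33,0,1],[0,0,0,-0.35,0.41,0,1]]])

```text
clock: 27.18
ee_pos: [0.5466, -0.1526, 0.1307]
ee_rot: [0.0, 0.754, 0.657, 0.0]
wrist_force: [-3.3, -0.6, 1.6]
width: 0.022
grip_force: 29.9
```

>>> move_arm(steps=[[[0,0,0,-0.08,0.07,0,1],[0,0,0,-0.17,0.14,0,1],[0,0,0,-0.26,0.2,0,1],[0,0,0,-0.35,0.25,0,1],[0,0,0,-0.45,0.3,0,1]]])

```text
clock: 27.8
ee_pos: [0.5486, -0.1571, 0.1306]
ee_rot: [-0.0, 0.754, 0.657, 0.0]
wrist_force: [-2.6, 1.1, 0.3]
width: 0.0216
grip_force: 29.9
```

>>> move_arm(steps=[[[0,0,0,-0.1,0.05,0.01,1],[0,0,0,-0.2,0.09,0.01,1],[0,0,0,-0.3,0.12,0.01,1],[0,0,0,-0.4,0.15,0.02,1],[0,0,0,-0.51,0.18,0.02,1]]])

```text
clock: 28.42
ee_pos: [0.5497, -0.1629, 0.1304]
ee_rot: [0.0, 0.754, 0.657, 0.0]
wrist_force: [-2.6, 1.6, 0.6]
width: 0.0221
grip_force: 29.9
```

>>> move_arm(steps=[[[0,0,0,-0.11,0.02,0.01,1],[0,0,0,-0.21,0.03,0.01,1],[0,0,0,-0.32,0.04,0.02,1],[0,0,0,-0.43,0.04,0.02,1],[0,0,0,-0.54,0.04,0.02,1]]])

```text
clock: 29.05
ee_pos: [0.5497, -0.1681, 0.1303]
ee_rot: [0.0, 0.754, 0.657, 0.0]
wrist_force: [-2.7, 1.5, -0.6]
width: 0.0217
grip_force: 29.9
```

>>> move_arm(steps=[[[0,0,0,-0.11,-0.01,0.02,1],[0,0,0,-0.22,-0.02,0.03,1],[0,0,0,-0.32,-0.04,0.04,1],[0,0,0,-0.43,-0.07,0.04,1],[0,0,0,-0.53,-0.1,0.05,1]]])

```text
clock: 29.68
ee_pos: [0.5476, -0.1731, 0.1298]
ee_rot: [-0.0, 0.754, 0.657, 0.0]
wrist_force: [-2.0, 3.8, 1.2]
width: 0.0221
grip_force: 29.9
```

>>> move_arm(steps=[[[0,0,0,-0.05,-0.02,0.01,1],[0,0,0,-0.1,-0.04,0.01,1],[0,0,0,-0.1,-0.04,0.01,1],[0,0,0,-0.1,-0.04,0.01,1],[0,0,0,-0.1,-0.04,0.01,1]]])

```text
clock: 30.3
ee_pos: [0.5471, -0.1742, 0.1296]
ee_rot: [-0.0, 0.754, 0.657, -0.0]
wrist_force: [-2.3, 2.8, 0.4]
width: 0.0224
grip_force: 29.9
```

```bash
python3 -c "
from h import *
F=[]
for i in range(4):
  bot.snapshot('top');st=bot.get_state();F.append(st['wrist_force'])
print(np.mean(F,0).round(2));rep();R0=rot().as_matrix();p=st['ee_pos']
print('to home cm',R0.T@(np.array([.5341,.2197,.0657])-p)*100,st['q'].round(2))"
```

```text
[-2.56  4.05  1.04]
t 30.5 p [ 0.5471 -0.1743  0.1296] f [-3.   4.1  0.9] fix xy 20.7 -1.1 tilt [-1.e-04  0.e+00 -1.e+00]
to home cm [38.85105655 -6.66329929  6.39185179] [ 1.06  0.75 -1.12  1.81  0.76  1.09 -0.48]
```

>>> move_arm(steps=[[[0,0,0,0,0,-1,1],[0,0,0,0,0,-4,1],[0,0,0,0,0,-7,1],[0,0,0,4,-0.7,-8,1],[0,0,0,9,-1.5,-8,1]]])

```text
clock: 31.12
ee_pos: [0.5462, -0.085, 0.2112]
ee_rot: [0.002, 0.756, 0.655, 0.001]
wrist_force: [0.4, 1.1, -2.6]
width: 0.0221
grip_force: 29.9
```

>>> move_arm(steps=[[[0,0,0,5,-0.9,0,1],[0,0,0,10,-1.7,0,1],[0,0,0,15,-2.6,0,1],[0,0,0,20,-3.4,1,1],[0,0,0,25,-4.3,2,1]]])

```text
clock: 31.75
ee_pos: [0.5377, 0.1708, 0.1902]
ee_rot: [0.001, 0.754, 0.656, 0.001]
wrist_force: [1.5, 0.0, -2.2]
width: 0.0217
grip_force: 29.9
```

>>> move_arm(steps=[[[0,0,0,4,-0.7,1,1],[0,0,0,4.85,-0.86,2.5,1],[0,0,0,4.85,-0.86,2.5,1],[0,0,0,4.85,-0.86,2.5,1],[0,0,0,4.85,-0.86,2.5,1]]])

```text
clock: 32.38
ee_pos: [0.5352, 0.2181, 0.1651]
ee_rot: [0.001, 0.755, 0.656, 0.0]
wrist_force: [-0.5, -0.2, -2.4]
width: 0.0216
grip_force: 29.9
```

```bash
python3 -c "
from h import *
for i in range(4): s=bot.snapshot('wrist')
cv2.imwrite('pics/w5.png',s['pixels']);rep();R0=rot().as_matrix();st=bot.get_state()
print('to home cm',R0.T@(np.array([.5341,.2197,.0657])-st['ee_pos'])*100)"
```

```text
t 32.58 p [0.5346 0.219  0.1649] f [-1.1 -0.4 -3.4] fix xy -164.1 346.3 tilt [ 6.e-04 -1.e-04 -1.e+00]
to home cm [ 0.06561261 -0.06777825  9.92054976]
```

View pics/w5.png

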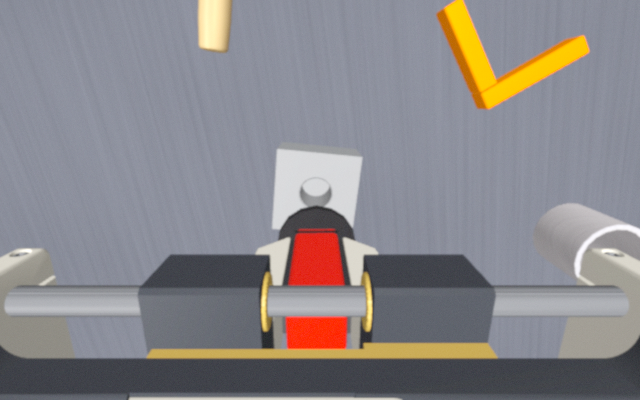

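>>> move_arm(steps=[[[0,0,0,0.06,-0.06,2,1],[0,0,0,0.06,-0.06,5,1],[0,0,0,0.06,-0.06,6,1],[0,0,0,0.06,-0.06,6.5,1],[0,0,0,0.06,-0.06,6.5,1]]])

```text
clock: 33.2
ee_pos: [0.5338, 0.2207, 0.0998]
ee_rot: [-0.0, 0.754, 0.657, 0.0]
wrist_force: [-0.5, 0.0, -3.1]
width: 0.0221
grip_force: 29.9
```

>>> move_arm(steps=[[[0,0,0,0,0,0.5,1],[0,0,0,0,0,1,1],[0,0,0,0,0,1.5,1],[0,0,0,0,0,1.5,1],[0,0,0,0,0,1.5,1]]])

```text
clock: 33.83
ee_pos: [0.5337, 0.2204, 0.0847]
ee_rot: [-0.0, 0.754, 0.657, 0.0]
wrist_force: [-0.3, -0.4, -2.4]
width: 0.0219
grip_force: 29.9
```

>>> move_arm(steps=[[[0,0,0,-0.06,0.05,0.6,1],[0,0,0,-0.06,0.05,1.2,1],[0,0,0,-0.06,0.05,1.75,1],[0,0,0,-0.06,0.05,1.75,1],[0,0,0,-0.06,0.05,1.75,1]]])

```text
clock: 34.45
ee_pos: [0.5341, 0.2198, 0.0672]
ee_rot: [-0.0, 0.754, 0.657, 0.0]
wrist_force: [0.2, -0.5, -2.8]
width: 0.0218
grip_force: 29.9
```

>>> move_arm(steps=[[[0,0,0,0,0,0.08,1],[0,0,0,0,0,0.15,1],[0,0,0,0,0,0.15,1]]])

```text
clock: 34.83
ee_pos: [0.5342, 0.2197, 0.0657]
ee_rot: [0.0, 0.754, 0.657, 0.0]
wrist_force: [0.6, 0.6, -3.1]
width: 0.0218
grip_force: 29.9
```

>>> move_arm(steps=[[[0,0,0,0,0,0.05,1],[0,0,0,0,0,0.08,1],[0,0,0,0,0,0.08,1]]])

```text
clock: 35.2
ee_pos: [0.5343, 0.2197, 0.0657]
ee_rot: [0.0, 0.754, 0.657, 0.0]
wrist_force: [-2.6, -1.5, 5.8]
width: 0.0219
grip_force: 29.9
```

>>> move_arm(steps=[[[0,0,0,0,0,-0.05,3],[0,0,0,0,0,-0.05,5],[0,0,0,0,0,-0.05,7],[0,0,0,0,0,-0.05,9.1],[0,0,0,0,0,-0.05,9.1]]])

```text
clock: 35.83
ee_pos: [0.5341, 0.2197, 0.0653]
ee_rot: [-0.0, 0.754, 0.657, 0.0]
wrist_force: [-0.1, -0.2, -0.6]
width: 0.0657
grip_force: 0.0
```

>>> move_arm(steps=[[[0,0,0,0,0,0,9.1],[0,0,0,0,0,0,9.1],[0,0,0,0,0,0,9.1],[0,0,0,0,0,0,9.1],[0,0,0,0,0,0,9.1]]])

```text
clock: 36.45
ee_pos: [0.5341, 0.2197, 0.0653]
ee_rot: [0.0, 0.754, 0.657, 0.0]
wrist_force: [0.1, -0.1, 0.5]
width: 0.0912
grip_force: 0.0
```

>>> move_arm(steps=[[[0,0,0,0,0,-2,9.1],[0,0,0,0,0,-6,9.1],[0,0,0,0,0,-10,9.1],[0,0,0,-3,0,-14,9.1],[0,0,0,-6,0,-16,9.1]]])

```text
clock: 37.08
ee_pos: [0.5265, 0.1611, 0.229]
ee_rot: [0.001, 0.753, 0.658, 0.002]
wrist_force: [0.8, -0.8, -0.2]
width: 0.0911
grip_force: 0.0
```

>>> move_arm(steps=[[[0,0,0,0,0,0,9.1],[0,0,0,0,0,0,9.1],[0,0,0,0,0,0,9.1]]])

```text
clock: 37.45
ee_pos: [0.5253, 0.1612, 0.2251]
ee_rot: [-0.0, 0.753, 0.658, -0.0]
wrist_force: [0.4, 1.1, 0.0]
width: 0.0906
grip_force: 0.0
```

```bash
python3 -c "
from h import *
s=bot.snapshot('wrist');cv2.imwrite('pics/w6.png',s['pixels']);rep()
r=bot.spot_point('wrist','tool_mid')[:1];print([onz(s,q['at'],.086) for q in r])"
```

```text
t 37.5 p [0.5254 0.1613 0.225 ] f [ 0.2 -0.2 -0.3] fix xy -147.0 290.5 tilt [-8.e-04  4.e-04 -1.e+00]
[array([0.53585235, 0.22035962, 0.086     ])]
```

View pics/w6.png

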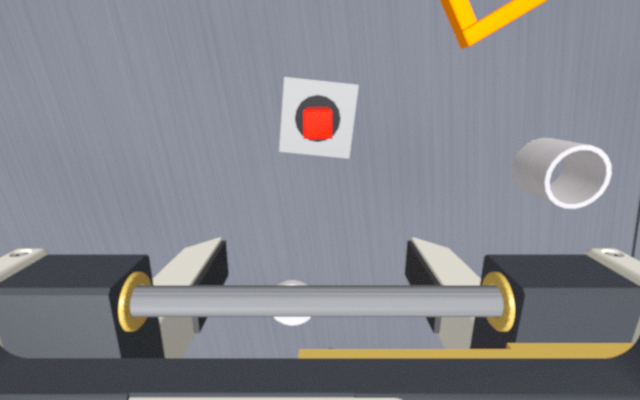

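The picture shows the tool upright in its block (handle top at about (318,123), collar centred on the block), the gripper open and clear of it.

```bash
python3 -c "
from cell import bot
print(bot.sign_off())"
```

```text
the job is handed in; nothing more can be done
None
```

I ran the blade clockwise all the way round the inner edge and back to the yellow mark, at roughly 3.5–7.5 N as estimated from the wrist force; the tool is back home in its block and released, and I handed the job in at about 37.5 s (no verdict was returned).

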